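# Set up the swivelling draw-plate stand and hold its frame upright

## Task

The draw-plate stand on the bench is turned away and leaning back on its stop. Turn the frame clockwise (seen from above) on its swivel until the lug comes up against the bent stop bracket, then flip the kickstand leg forward over centre so that it stays down. Last, bring the frame upright, take hold of its handle and finish while still holding it there, so that it cannot tip back; leave the jar, the steel block and the pliers where they are.

Things in the scene. Friction and masses are not known exactly. Their poses are not given: they have to be found in the camera images.
- base: Fixed grey base plate of the stand, 170 x 210 x 10 mm, on the bench. Origin at bench level on the vertical swivel axis (the plate reaches x -85..85, y -125..85 mm). Its -x is the front. Its place and yaw vary. The bent stop bracket is at the back, x 59..83, y -10..-7 mm, 40 mm high. Beware: a motor hangs to the right at about (0.46, -0.34), 0.67 to 0.80 m over the bench.
- swivel (a joint): Turn of the swivel about the vertical axis through the base's origin, rad: 0 = lug against the bent bracket (frame faces the base's front), positive = counter-clockwise from above, up to 1.3; starts at 0.6 to 1.05. Dry friction about 0.2 N m; stays where it is left. The swivel carries frame and leg with it.
- frame: Portal of two 12 mm steel tubes with draw plate and cast block, 0.95 kg +-20 %. Origin on its hub pin, 62 mm over the bench on the swivel axis; z runs up the tubes, -x is its front, y along the pin. Tips freely about y: starts leaning 0.38 rad back (to +x) on its stop, could tip 0.5 forward; falls back from upright unless held (about 1 N at the handle).
- handle (a point): Centre of the frame's handle, a round dark bar of 16 mm diameter and 104 mm length along the frame's y, at the frame's (0, 0, 150) mm; axes as the frame's. Free on all sides for 40 mm below, except the two 12 mm tubes at y = +-32 mm.
- leg (a joint): Kickstand leg's turn about a parallel to the frame's y through the frame's (0, -56, 50) mm, rad: 0 = folded up (10 degrees behind the frame's z), grows swinging forward to its stop at 2.7 = down and forward, foot 4 mm over the base plate when the frame is upright. 0.12 kg; its weight keeps it folded, and past its top (0.55 with the frame leaning) drops it to the stop, where it stays.
- foot (a point): Middle of the leg's rubber foot bar, a round bar of 12 mm diameter, 44 mm long, parallel to the frame's y, sticking out from the leg's end away from the frame (to -y); it is 112 mm from the leg's axis, at y = -80 mm of the frame.
- flux_jar: Small white jar with blue lid, 53 x 51 x 58 mm, bystander; origin under its centre.
- bench_block: Square steel block, 64 x 64 x 22 mm, bystander; origin under its centre.
- pliers_flat: Pliers with red handles, 38 x 132 x 10 mm, lying on the bench, bystander; origin under the centre.

How it is judged:
By the outcome, as a careful person would: the job done as asked, in the order asked, and still so for the second after the job is handed in, while the arm keeps its last pose, push and grip.
It also fails if it takes over 58 s, if anything falls off the work surface, if the arm or the gripper's body presses on something with over 40 N, if the wrist force passes 120 N, or if a joint passes its speed limit or range.

## Robot

A 7-joint arm with a two-finger parallel gripper is mounted at the origin on a cart in front of the work surface, level with it; the furniture and walls round the work are solid. World frame = base frame: x ahead of the robot, y to its left, z up, the work surface at z = 0. Lengths are in m, angles in rad, forces in N, time in s.
With the tool pointing down it reaches from about 0.4 to 0.85 m from the base axis. Payload 4.4 kg.
Tool frame: the origin (TCP) lies between the finger pads, 19 mm behind the fingertips; this is the grasp point; z points along the fingers, y is the line along which they close (so a half turn about z gives the same grasp; the last joint's range is limited). The gripper opens to 94 mm and grips with 3 to 60 N. Pads are 16 mm wide; open, the fingers measure 119 mm over their backs; the gripper's body (75 mm by 177 mm) begins 78 mm behind the grasp point.
Start: joints at [1.135, 0.628, 0.038, 1.517, -0.027, 0.996, -0.02], TCP at [0.235, -0.606, 0.224] pointing down, gripper open.
Joint ranges: [-3.06, 3.06], [-0.37, 2.12], [-1.25, 1.32], [0.18, 2.47], [-1.1, 4.24], [0.23, 1.98], [-2.94, 2.94]. Speed limits (rad/s): [2.57, 2.57, 3.14, 3.14, 3.14, 3.14, 3.14].

## Interface

Orientations are given as [roll, pitch, yaw] about the fixed x, y, z axes, in that order (R = Rz(yaw) Ry(pitch) Rx(roll)).
In Python, from cell import get_obs, viewer, ctrl gives the robot as it stands. The module is installed in compiled form; this text tells all that it offers.
- The arm moves only by the tool carry_out, never from a script. Its argument "moves" is a list of rows, each an object of numbers: "gripper": the opening, from 0 (shut) to 1 (fully open); "dx", "dy", "dz": the shift along the tool's x, y, z in m; "twist": the turn about the tool's z in degrees. A call has 1 to 10 rows; each row is the pose to reach, as a shift and turn from the pose commanded when the call began, along the tool's axes at that moment; what a row does not reach only later rows make up. A row lasts 1/12 s, in which the tool goes at most 41.7 mm and 7.16 degrees, less where a joint would pass 70% of its speed; a pose out of reach is approached as far as the arm can. A call with a gripper value outside its range is refused whole. The fingers move at their own pace and stop on an object; "force" is the grip in N (left out, the last holds). Time passes only in rows, so rows that repeat a pose let the fingers close. It gives the time, the measured TCP pose, the force, the opening and the grip force at its end, in the units of the state.
- get_obs(): the state, without advancing time (a new reading comes with each control period).
- viewer.camera(name): name is "scene" or "top" or "wrist"; returns the picture (480x640x3 uint8, blue, green, red); there is no depth.
- viewer.calibration(name): a dict with "fx", "fy", "cx", "cy" (pixels), "extrinsics" (4x4, takes a point from world to camera coordinates); the wrist camera has in their place "mount" (4x4, takes a point from camera to tool coordinates, whose origin is the TCP and whose axes are the flange's). Camera axes: x right, y up, looking along -z (the intrinsics and any distortion apply to the point x, -y, -z); pixel columns grow to the right and rows downward; lengths in m; the calibration is good to about 2 mm. The wrist camera is an equidistant fisheye: a pixel r from the principal point sees the ray r / f radians off the axis. A picture is of the moment at which its call begins: read the wrist's pose just before it. calibration takes no time and is no camera call.
- ctrl.close_job(): hands the job in; it is judged then, once.
The state is a dict: "clock": time; "q": joint angles; "joint_vel": joint speeds; "tau": joint torques, N m; "tool_pos": TCP position; "eef_rot": TCP orientation; "contact_force": force on the tool from outside, world axes, zero at the start; "wrist_torque": the same for the moment, N m; "width": finger opening in m; "grip_force": force on a finger pad.
Only numpy, scipy, OpenCV 4.12 (cv2) and the standard library are available. Lean on these libraries where they do the work, as an engineer would, in place of code of your own. Each camera call takes 0.05 s, during which the arm holds its last target. There are 200 camera calls.

## Working session

There is one attempt and no reset: what is moved stays moved. The work goes in short steps, Python scripts to look and compute and a tool call to move; the robot and the scene stay as the last step left them, time stands still between calls to the robot, and variables do not carry over. Pictures are saved under pics/ and viewed, at most 10 in all, crops included, and the job is handed in when it is done.

Besides the shell and the picture viewer there is one more tool, called after "Call:" by a JSON object that holds its "api" and its "payload". carry_out: Moves the arm, as the interface text tells. Its arguments: {"type":"object","properties":{"moves":{"type":"array"},"force":{"type":"number"}},"required":["moves"]}

```bash
mkdir -p pics; python3 - <<'E'
from cell import get_obs, viewer
import cv2, numpy as np
np.set_printoptions(precision=4,suppress=True)
for n in ("scene","top"):
    im=viewer.camera(n); cv2.imwrite(f"pics/{n}0.png",im); print(n,viewer.calibration(n))
print(viewer.calibration("wrist")); print(get_obs())
E
```

```text
scene {'fx': 558.673555467098, 'fy': 558.673555467098, 'cx': 323.4745830555709, 'cy': 234.1924124871345, 'extrinsics': array([[-0.6088, -0.7933,  0.0022,  0.425 ],
       [ 0.5099, -0.3892,  0.7672, -0.3553],
       [-0.6078,  0.4682,  0.6414, -1.264 ],
       [ 0.    ,  0.    ,  0.    ,  1.    ]])}
top {'fx': 568.3958257940008, 'fy': 568.3958257940008, 'cx': 312.48624082479336, 'cy': 240.19306835321046, 'extrinsics': array([[ 0.0087, -1.    ,  0.0007,  0.0891],
       [ 0.989 ,  0.0087,  0.1475, -0.5846],
       [-0.1475, -0.0006,  0.9891, -1.1694],
       [ 0.    ,  0.    ,  0.    ,  1.    ]])}
{'fx': 371.64829954431775, 'fy': 371.64829954431775, 'cx': 325.7183948885111, 'cy': 237.6468798408803, 'mount': array([[-0.0009,  0.9711,  0.2386,  0.0667],
       [ 1.    ,  0.0009,  0.0002,  0.0003],
       [-0.    ,  0.2386, -0.9711, -0.1603],
       [ 0.    ,  0.    ,  0.    ,  1.    ]])}
{'clock': 0.1, 'q': array([ 1.1352,  0.6292,  0.0384,  1.5182, -0.027 ,  0.9963, -0.02  ]), 'joint_vel': array([-0.001 ,  0.0005,  0.0001, -0.0035, -0.0002, -0.0001, -0.0011]), 'tau': array([  0.002 , -55.0793,   1.1467, -18.7116,  -0.0524,   0.0192,
         0.0001]), 'tool_pos': array([ 0.2348, -0.6055,  0.2235]), 'eef_rot': array([-3.1399, -0.    ,  0.3699]), 'contact_force': array([ 0.3129,  0.0973, -0.605 ]), 'wrist_torque': array([ 0.0094,  0.0455, -0.0255]), 'grip_force': 0.0, 'width': 0.09438657913350314}
```

View pics/scene0.png

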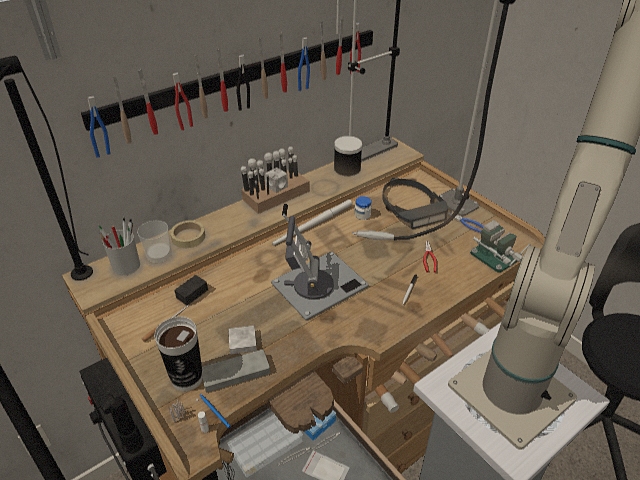

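View pics/top0.png

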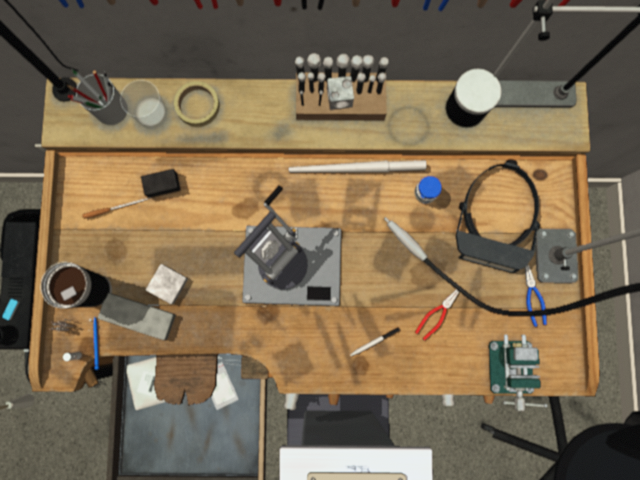

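```bash
cat > h.py <<'E'
from cell import get_obs, viewer
import cv2, numpy as np
from scipy.spatial.transform import Rotation as R
np.set_printoptions(precision=4,suppress=True)
def ray(n,u,v):
    c=viewer.calibration(n);E=c["extrinsics"];d=np.array([(u-c["cx"])/c["fx"],-(v-c["cy"])/c["fy"],-1.])
    return -E[:3,:3].T@E[:3,3],E[:3,:3].T@d
def onz(n,u,v,z):
    o,d=ray(n,u,v);return o+d*(z-o[2])/d[2]
def tri(a,b):
    (o,d),(p,e)=ray(*a),ray(*b)
    s=np.linalg.lstsq(np.c_[d,-e],p-o,rcond=None)[0];A,B=o+s[0]*d,p+s[1]*e
    return (A+B)/2,np.linalg.norm(A-B)
def proj(n,P):
    c=viewer.calibration(n);E=c["extrinsics"];q=E[:3,:3]@P+E[:3,3]
    return np.array([c["cx"]-c["fx"]*q[0]/q[2],c["cy"]+c["fy"]*q[1]/q[2]])
E
python3 - <<'E'
from h import *
t=cv2.imread("pics/top0.png");s=cv2.imread("pics/scene0.png")
a=cv2.resize(t[180:320,230:350],None,fx=4,fy=4,interpolation=3)[:560]
b=cv2.resize(s[195:330,265:375],None,fx=4,fy=4,interpolation=3)
im=np.zeros((560,800,3),np.uint8)
im[:560,:400]=a[:, :480][:,40:440]; im[:540,400:800]=b[:,:400]
cv2.imwrite("pics/crop0.png",im)
print("top crop u=240+x/4 v=180+y/4; scene u=265+(x-400)/4 v=195+y/4")
for uv in [(246,226),(341,226),(340,303),(244,304)]: print(onz("top",*uv,0.01))
E
```

```text
top crop u=240+x/4 v=180+y/4; scene u=265+(x-400)/4 v=195+y/4
[0.6191 0.2408 0.01  ]
[0.6209 0.0317 0.01  ]
[0.4523 0.0336 0.01  ]
[0.4484 0.2407 0.01  ]
```

View pics/crop0.png

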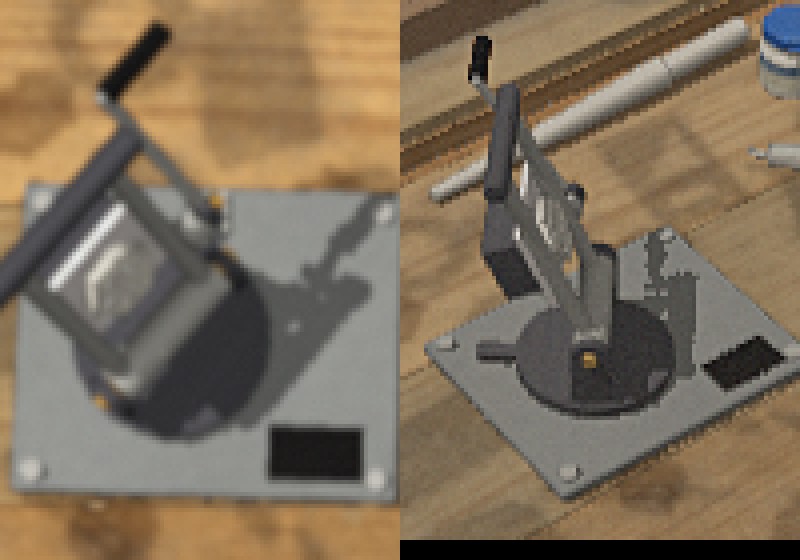

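```bash
python3 - <<'E'
from h import *
from scipy.optimize import least_squares
T=lambda x,y:("top",240+x/4,180+y/4)
S=lambda x,y:("scene",265+(x-400)/4,195+y/4)
f=tri(T(137,60),S(480,58)); h=tri(T(130,133),S(508,88)); print("foot",f,"handle right end",h)
Ry=lambda a:R.from_euler('y',a).as_matrix()
def P(p,sw,x0,y0): return R.from_euler('z',sw).as_matrix()@(Ry(.38)@p+[0,0,.062])+[x0,y0,0]
pts=[((.0194,-.08,.1603),T(137,60)),((.0194,-.08,.1603),S(480,58)),((0,-.052,.158),T(130,127)),((0,-.052,.15),S(508,92))]
g=lambda v:np.concatenate([proj(m[0],P(np.array(p),*v))-m[1:] for p,m in pts])
r=least_squares(g,[.8,.535,.157]); print(r.x,r.fun)
g1=lambda v:g([v[0],.535,.157]); r=least_squares(g1,[.8]); print(r.x,r.fun)
print("handle ctr",P(np.array([0,0,.15]),r.x[0],.535,.157))
for p in [(515,385),(500,312),(440,270),(395,225)]: print(p,onz("top",*p,0.))
print("motor",proj("top",np.array([.46,-.34,.67])),proj("scene",np.array([.46,-.34,.67])))
for uv in [(500,312),(560,310),(460,290),(630,292)]:
    print(uv,[(z,proj("scene",onz("top",*uv,z)).round().tolist()) for z in (0,.1,.2,.3,.4,.5)])
E
```

```text
foot (array([0.6452, 0.1666, 0.2021]), np.float64(0.00042091518218640464)) handle right end (array([0.6106, 0.1691, 0.2003]), np.float64(0.00010953548850494394))
[0.8728 0.5338 0.1586] [-0.1269 -0.0495  0.153  -0.3854 -0.8045  0.2774  0.6635 -1.2583]
[0.8896] [-0.2443 -0.6261 -0.1645 -0.5564 -0.6195 -0.2757  0.5327 -1.5187]
handle ctr [0.57   0.2002 0.2013]
(515, 385) [ 0.2822 -0.3399  0.    ]
(500, 312) [ 0.4363 -0.3141  0.    ]
(440, 270) [ 0.5266 -0.1861  0.    ]
(395, 225) [ 0.626  -0.0887  0.    ]
motor [741.5254 273.6541] [506.104    3.5144]
(500, 312) [(0, [460.0, 238.0]), (0.1, [458.0, 216.0]), (0.2, [456.0, 192.0]), (0.3, [454.0, 165.0]), (0.4, [452.0, 135.0]), (0.5, [450.0, 101.0])]
(560, 310) [(0, [487.0, 220.0]), (0.1, [484.0, 200.0]), (0.2, [482.0, 177.0]), (0.3, [479.0, 152.0]), (0.4, [475.0, 124.0]), (0.5, [472.0, 91.0])]
(460, 290) [(0, [428.0, 241.0]), (0.1, [428.0, 219.0]), (0.2, [427.0, 194.0]), (0.3, [427.0, 167.0]), (0.4, [426.0, 137.0]), (0.5, [425.0, 103.0])]
(630, 292) [(0, [508.0, 197.0]), (0.1, [505.0, 178.0]), (0.2, [502.0, 157.0]), (0.3, [498.0, 134.0]), (0.4, [494.0, 108.0]), (0.5, [489.0, 78.0])]
```

Call:
{"api": "carry_out", "payload": {"moves": [{"dx": -0.014,"dy": -0.226},{"dx": -0.014,"dy": -0.226},{"dx": -0.014,"dy": -0.226},{"dx": -0.014,"dy": -0.226},{"dx": -0.014,"dy": -0.226},{"dx": -0.014,"dy": -0.226},{"dx": -0.014,"dy": -0.226}]}}

```text
validation failed for argument at $.mo...
```

Call:
{"api": "carry_out", "payload": {"moves": [{"gripper": 1,"dx": -0.014,"dy": -0.226,"dz": 0,"twist": 0},{"gripper": 1,"dx": -0.014,"dy": -0.226,"dz": 0,"twist": 0},{"gripper": 1,"dx": -0.014,"dy": -0.226,"dz": 0,"twist": 0},{"gripper": 1,"dx": -0.014,"dy": -0.226,"dz": 0,"twist": 0},{"gripper": 1,"dx": -0.014,"dy": -0.226,"dz": 0,"twist": 0},{"gripper": 1,"dx": -0.014,"dy": -0.226,"dz": 0,"twist": 0}]}}

```text
clock: 0.6
tool_pos: [0.1374, -0.3944, 0.2237]
eef_rot: [-3.136, 0.0, 0.369]
contact_force: [0.1, 1.0, -0.1]
width: 0.0941
grip_force: 0.0
```

Call:
{"api": "carry_out", "payload": {"moves": [{"gripper": 1,"dx": 0.197,"dy": -0.057,"dz": 0,"twist": -7},{"gripper": 1,"dx": 0.197,"dy": -0.057,"dz": 0,"twist": -14},{"gripper": 1,"dx": 0.197,"dy": -0.057,"dz": 0,"twist": -21},{"gripper": 1,"dx": 0.197,"dy": -0.057,"dz": 0,"twist": -28},{"gripper": 1,"dx": 0.197,"dy": -0.057,"dz": 0,"twist": -35},{"gripper": 1,"dx": 0.384,"dy": -0.21,"dz": 0,"twist": -42},{"gripper": 1,"dx": 0.384,"dy": -0.21,"dz": 0,"twist": -49},{"gripper": 1,"dx": 0.384,"dy": -0.21,"dz": 0,"twist": -56},{"gripper": 1,"dx": 0.384,"dy": -0.21,"dz": 0,"twist": -63},{"gripper": 1,"dx": 0.384,"dy": -0.21,"dz": 0,"twist": -70}]}}

```text
clock: 1.43
tool_pos: [0.4064, -0.0929, 0.2243]
eef_rot: [-3.142, 0.0, 1.597]
contact_force: [0.9, 0.4, -0.7]
width: 0.0938
grip_force: 0.0
```

```bash
python3 -c "
from h import *
o=get_obs();print(o['q'],o['tool_pos'],o['eef_rot'])"
```

```text
[ 0.4653  0.32   -0.3971  2.1191  0.183   0.7342 -0.0235] [ 0.4064 -0.0929  0.2243] [-3.1416  0.0002  1.5974]
```

Call:
{"api": "carry_out", "payload": {"moves": [{"gripper": 1,"dx": 0.0,"dy": 0.0,"dz": -0.04,"twist": 0},{"gripper": 1,"dx": 0.29,"dy": 0.171,"dz": -0.08,"twist": -7},{"gripper": 1,"dx": 0.29,"dy": 0.171,"dz": -0.08,"twist": -14},{"gripper": 1,"dx": 0.29,"dy": 0.171,"dz": -0.08,"twist": -21},{"gripper": 1,"dx": 0.29,"dy": 0.171,"dz": -0.08,"twist": -28},{"gripper": 1,"dx": 0.29,"dy": 0.171,"dz": -0.08,"twist": -35},{"gripper": 1,"dx": 0.29,"dy": 0.171,"dz": -0.08,"twist": -42},{"gripper": 1,"dx": 0.29,"dy": 0.171,"dz": -0.08,"twist": -49},{"gripper": 1,"dx": 0.29,"dy": 0.171,"dz": -0.08,"twist": -49},{"gripper": 1,"dx": 0.29,"dy": 0.171,"dz": -0.08,"twist": -49}]}}

```text
clock: 2.27
tool_pos: [0.5723, 0.2068, 0.3045]
eef_rot: [3.135, -0.004, 2.453]
contact_force: [-0.3, 1.8, 0.7]
width: 0.0937
grip_force: 0.0
```

```bash
cat >> h.py <<'E'
def wproj(P,o):
    c=viewer.calibration("wrist");M=c["mount"];Rt=R.from_euler('xyz',o['eef_rot']).as_matrix()
    t=Rt.T@(P-o['tool_pos']);q=M[:3,:3].T@(t-M[:3,3]);a=np.arctan2(np.hypot(q[0],q[1]),-q[2]);n=np.hypot(q[0],q[1])
    return np.array([c["cx"]+c["fx"]*a*q[0]/n,c["cy"]-c["fy"]*a*q[1]/n])
E
python3 - <<'E'
from h import *
o=get_obs();print(o['q'],o['tool_pos'],o['eef_rot']);im=viewer.camera("wrist")
c=np.array([.5696,.2007,.2013]);yv=np.array([-np.sin(.88),np.cos(.88),0])
for s in(-.052,0,.052):
    p=wproj(c+s*yv,o);print(p);cv2.drawMarker(im,tuple(p.round().astype(int).tolist()),(0,255,0))
cv2.imwrite("pics/w1.png",im)
E
```

```text
[ 0.0012  0.5543 -0.6455  1.5234  0.3443  1.1757  0.1787] [0.5723 0.2068 0.3045] [ 3.1352 -0.0036  2.4534]
[319.2486 311.5866]
[318.9879 247.0808]
[318.8581 176.0446]
```

View pics/w1.png

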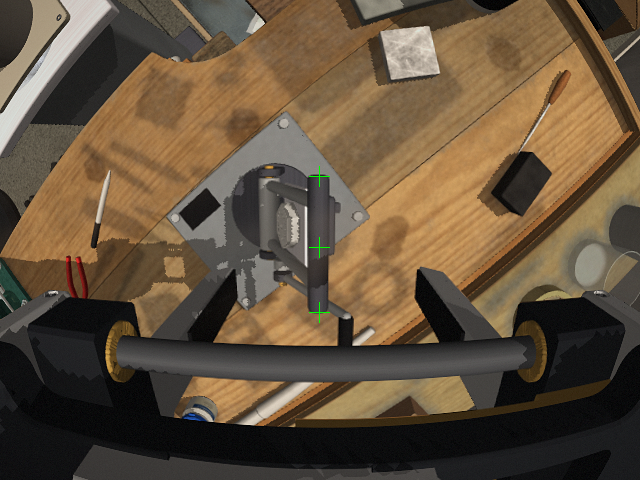

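Call:
{"api": "carry_out", "payload": {"moves": [{"gripper": 1,"dx": -0.002,"dy": -0.006,"dz": 0.03,"twist": 0},{"gripper": 1,"dx": -0.002,"dy": -0.006,"dz": 0.05,"twist": 0},{"gripper": 1,"dx": -0.002,"dy": -0.006,"dz": 0.05,"twist": 0},{"gripper": 1,"dx": -0.002,"dy": -0.006,"dz": 0.05,"twist": 0},{"gripper": 1,"dx": -0.002,"dy": -0.006,"dz": 0.05,"twist": 0}]}}

```text
clock: 2.73
tool_pos: [0.569, 0.1923, 0.2554]
eef_rot: [3.141, 0.001, 2.446]
contact_force: [0.1, -0.9, 0.7]
width: 0.094
grip_force: 0.0
```

Call:
{"api": "carry_out", "payload": {"moves": [{"gripper": 1,"dx": 0.005,"dy": 0.007,"dz": 0.03,"twist": 0},{"gripper": 1,"dx": 0.005,"dy": 0.007,"dz": 0.054,"twist": 0},{"gripper": 1,"dx": 0.005,"dy": 0.007,"dz": 0.054,"twist": 0},{"gripper": 1,"dx": 0.005,"dy": 0.007,"dz": 0.054,"twist": 0},{"gripper": 0.1,"dx": 0.005,"dy": 0.007,"dz": 0.054,"twist": 0},{"gripper": 0.1,"dx": 0.005,"dy": 0.007,"dz": 0.054,"twist": 0},{"gripper": 0.1,"dx": 0.005,"dy": 0.007,"dz": 0.054,"twist": 0},{"gripper": 0.1,"dx": 0.005,"dy": 0.007,"dz": 0.054,"twist": 0},{"gripper": 0.1,"dx": 0.005,"dy": 0.007,"dz": 0.054,"twist": 0},{"gripper": 0.1,"dx": 0.005,"dy": 0.007,"dz": 0.054,"twist": 0}], "force": 20}}

```text
clock: 3.57
tool_pos: [0.5694, 0.2014, 0.2007]
eef_rot: [3.141, 0.0, 2.447]
contact_force: [-0.1, -0.3, 0.1]
width: 0.0576
grip_force: 0.0
```

Call:
{"api": "carry_out", "payload": {"moves": [{"gripper": 0.05,"dx": 0,"dy": 0,"dz": 0,"twist": 0},{"gripper": 0.05,"dx": 0,"dy": 0,"dz": 0,"twist": 0},{"gripper": 0.05,"dx": 0,"dy": 0,"dz": 0,"twist": 0},{"gripper": 0.05,"dx": 0,"dy": 0,"dz": 0,"twist": 0},{"gripper": 0.05,"dx": 0,"dy": 0,"dz": 0,"twist": 0},{"gripper": 0.05,"dx": 0,"dy": 0,"dz": 0,"twist": 0},{"gripper": 0.05,"dx": 0,"dy": 0,"dz": 0,"twist": 0},{"gripper": 0.05,"dx": 0,"dy": 0,"dz": 0,"twist": 0},{"gripper": 0.05,"dx": 0,"dy": 0,"dz": 0,"twist": 0}]}}

```text
clock: 4.32
tool_pos: [0.5697, 0.202, 0.2003]
eef_rot: [3.14, 0.0, 2.447]
contact_force: [1.3, 2.1, -0.8]
width: 0.0152
grip_force: 20.0
```

Call:
{"api": "carry_out", "payload": {"moves": [{"gripper": 0.05,"dx": -0.0048,"dy": -0.0002,"dz": 0,"twist": 5},{"gripper": 0.05,"dx": -0.0097,"dy": -0.0008,"dz": 0,"twist": 10},{"gripper": 0.05,"dx": -0.0144,"dy": -0.0019,"dz": 0,"twist": 15},{"gripper": 0.05,"dx": -0.019,"dy": -0.0034,"dz": 0,"twist": 20},{"gripper": 0.05,"dx": -0.0235,"dy": -0.0052,"dz": 0,"twist": 25},{"gripper": 0.05,"dx": -0.0278,"dy": -0.0074,"dz": 0,"twist": 30},{"gripper": 0.05,"dx": -0.0319,"dy": -0.0101,"dz": 0,"twist": 35},{"gripper": 0.05,"dx": -0.0357,"dy": -0.013,"dz": 0,"twist": 40},{"gripper": 0.05,"dx": -0.0379,"dy": -0.0149,"dz": 0,"twist": 43},{"gripper": 0.05,"dx": -0.0379,"dy": -0.0149,"dz": 0,"twist": 43}]}}

```text
clock: 5.15
tool_pos: [0.5894, 0.166, 0.2004]
eef_rot: [3.14, -0.001, 1.695]
contact_force: [2.5, 2.4, -1.5]
width: 0.0156
grip_force: 20.0
```

Call:
{"api": "carry_out", "payload": {"moves": [{"gripper": 0.05,"dx": -0.0029,"dy": -0.0001,"dz": 0,"twist": 3},{"gripper": 0.05,"dx": -0.0048,"dy": -0.0002,"dz": 0,"twist": 5},{"gripper": 0.05,"dx": -0.0068,"dy": -0.0004,"dz": 0,"twist": 7},{"gripper": 0.05,"dx": -0.0077,"dy": -0.0005,"dz": 0,"twist": 8},{"gripper": 0.05,"dx": -0.0077,"dy": -0.0005,"dz": 0,"twist": 8},{"gripper": 0.05,"dx": -0.0077,"dy": -0.0005,"dz": 0,"twist": 8}]}}

```text
clock: 5.65
tool_pos: [0.5896, 0.1587, 0.2005]
eef_rot: [3.141, -0.001, 1.558]
contact_force: [3.1, 2.7, -1.9]
width: 0.0154
grip_force: 20.0
```

```bash
python3 - <<'E'
from h import *
o=get_obs();print(o['tool_pos'],o['eef_rot'],o['contact_force'],o['wrist_torque'])
E
```

```text
[0.5896 0.1587 0.2005] [ 3.1407 -0.001   1.5583] [ 3.1217  2.7422 -1.8615] [ 0.6688 -0.752  -0.0018]
```

Call:
{"api": "carry_out", "payload": {"moves": [{"gripper": 0.05,"dx": -0.0015,"dy": 0,"dz": 0,"twist": 1.5},{"gripper": 0.05,"dx": -0.0015,"dy": 0,"dz": 0,"twist": 1.5},{"gripper": 0.05,"dx": -0.0029,"dy": 0,"dz": 0,"twist": 3},{"gripper": 0.05,"dx": -0.0029,"dy": 0,"dz": 0,"twist": 3}]}}

```text
clock: 5.98
tool_pos: [0.5894, 0.1579, 0.2006]
eef_rot: [3.141, -0.004, 1.506]
contact_force: [2.3, 7.1, -2.4]
width: 0.0156
grip_force: 20.1
```

```bash
python3 - <<'E'
from h import *
o=get_obs();print(o['tool_pos'],o['eef_rot'],o['contact_force'],o['wrist_torque'])
im=viewer.camera("top");cv2.imwrite("pics/t2.png",cv2.resize(im[170:320,220:360],None,fx=4,fy=4,interpolation=3))
E
```

```text
[0.5894 0.1579 0.2006] [ 3.1406 -0.0039  1.5056] [ 2.3338  7.0713 -2.4494] [ 1.4796 -0.756   0.1943]
```

View pics/t2.png

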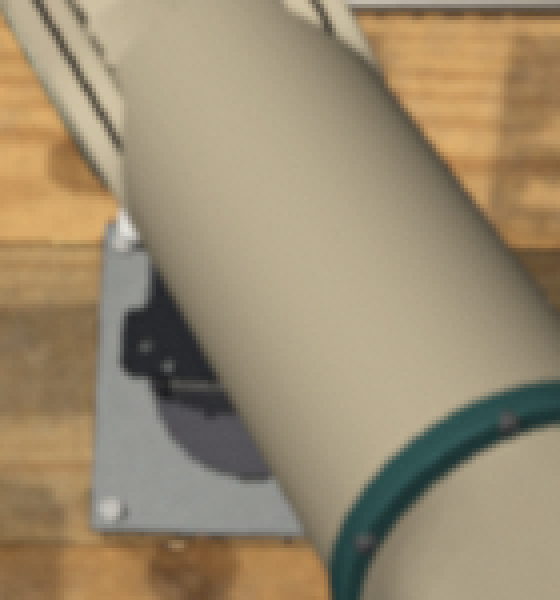

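Call:
{"api": "carry_out", "payload": {"moves": [{"gripper": 0.05,"dx": -0.0015,"dy": 0,"dz": 0,"twist": -1},{"gripper": 0.05,"dx": -0.003,"dy": 0,"dz": 0,"twist": -2},{"gripper": 0.05,"dx": -0.003,"dy": 0,"dz": 0,"twist": -2},{"gripper": 0.05,"dx": -0.003,"dy": 0,"dz": 0,"twist": -2}]}}

```text
clock: 6.37
tool_pos: [0.589, 0.1576, 0.2007]
eef_rot: [3.14, -0.008, 1.542]
contact_force: [2.7, 11.3, -3.2]
width: 0.0155
grip_force: 20.0
```

Call:
{"api": "carry_out", "payload": {"moves": [{"gripper": 0.05,"dx": 0.003,"dy": 0,"dz": 0,"twist": 0},{"gripper": 0.4,"dx": 0.003,"dy": 0,"dz": 0,"twist": 0},{"gripper": 0.4,"dx": 0.003,"dy": 0,"dz": 0,"twist": 0},{"gripper": 0.4,"dx": 0.003,"dy": 0,"dz": 0,"twist": 0},{"gripper": 0.4,"dx": 0.003,"dy": 0,"dz": 0,"twist": 0},{"gripper": 0.4,"dx": 0.003,"dy": 0,"dz": 0,"twist": 0},{"gripper": 0.4,"dx": 0.003,"dy": 0,"dz": 0,"twist": 0},{"gripper": 0.4,"dx": 0.003,"dy": 0,"dz": -0.04,"twist": 0},{"gripper": 0.4,"dx": 0.003,"dy": 0,"dz": -0.08,"twist": 0},{"gripper": 0.4,"dx": 0.003,"dy": 0,"dz": -0.1,"twist": 0}]}}

```text
clock: 7.2
tool_pos: [0.5905, 0.1557, 0.3045]
eef_rot: [3.137, -0.002, 1.539]
contact_force: [1.3, -0.5, 0.5]
width: 0.0374
grip_force: 0.0
```

Call:
{"api": "carry_out", "payload": {"moves": [{"gripper": 0.4,"dx": 0.0,"dy": 0,"dz": 0,"twist": -1},{"gripper": 0.4,"dx": 0.0,"dy": 0,"dz": 0,"twist": -1}]}}

```text
clock: 7.37
tool_pos: [0.5896, 0.1551, 0.3014]
eef_rot: [3.139, -0.0, 1.557]
contact_force: [-0.9, -1.0, -0.7]
width: 0.0375
grip_force: 0.0
```

```bash
python3 - <<'E'
from h import *
o=get_obs();print(o['tool_pos'],o['eef_rot'],o['width']);im=viewer.camera("wrist")
for p in [(.589,.1571-.052,.2013),(.589,.1571,.2013),(.589,.1571+.052,.2013),(.534+.0775,.157-.08,.2037)]:
    p=wproj(np.array(p),o);print(p);cv2.drawMarker(im,tuple(p.round().astype(int).tolist()),(0,255,0),0,10)
cv2.imwrite("pics/w2.png",im)
E
```

```text
[0.5896 0.1551 0.3014] [ 3.1393 -0.0003  1.5571] 0.037478811224208715
[328.2094 305.9198]
[327.3001 240.002 ]
[326.2654 167.7047]
[357.171  338.7009]
```

View pics/w2.png

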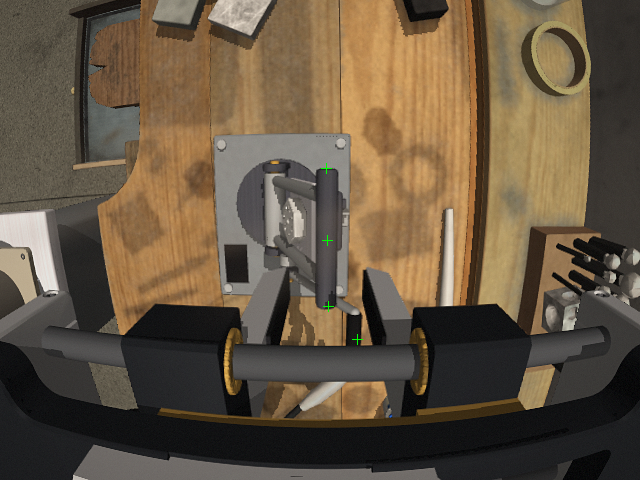

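Call:
{"api": "carry_out", "payload": {"moves": [{"gripper": 0,"dx": -0.03,"dy": 0.025,"dz": 0,"twist": 0},{"gripper": 0,"dx": -0.06,"dy": 0.05,"dz": 0,"twist": 0},{"gripper": 0,"dx": -0.082,"dy": 0.068,"dz": 0,"twist": 0},{"gripper": 0,"dx": -0.082,"dy": 0.068,"dz": 0,"twist": 0},{"gripper": 0,"dx": -0.082,"dy": 0.068,"dz": 0,"twist": 0},{"gripper": 0,"dx": -0.082,"dy": 0.068,"dz": 0,"twist": 0},{"gripper": 0,"dx": -0.082,"dy": 0.068,"dz": 0,"twist": 0},{"gripper": 0,"dx": -0.082,"dy": 0.068,"dz": 0.03,"twist": 0},{"gripper": 0,"dx": -0.082,"dy": 0.068,"dz": 0.05,"twist": 0},{"gripper": 0,"dx": -0.082,"dy": 0.068,"dz": 0.05,"twist": 0}]}}

```text
clock: 8.25
tool_pos: [0.6525, 0.073, 0.2462]
eef_rot: [-3.134, 0.001, 1.559]
contact_force: [-0.8, -0.1, -0.1]
width: 0.0004
grip_force: 0.0
```

Call:
{"api": "carry_out", "payload": {"moves": [{"gripper": 0,"dx": 0,"dy": 0.004,"dz": 0.025,"twist": 0},{"gripper": 0,"dx": 0,"dy": 0.004,"dz": 0.05,"twist": 0},{"gripper": 0,"dx": 0,"dy": 0.004,"dz": 0.05,"twist": 0},{"gripper": 0,"dx": 0,"dy": -0.01,"dz": 0.05,"twist": 0},{"gripper": 0,"dx": 0,"dy": -0.02,"dz": 0.05,"twist": 0},{"gripper": 0,"dx": 0,"dy": -0.03,"dz": 0.05,"twist": 0},{"gripper": 0,"dx": 0,"dy": -0.04,"dz": 0.05,"twist": 0},{"gripper": 0,"dx": 0,"dy": -0.05,"dz": 0.05,"twist": 0},{"gripper": 0,"dx": 0,"dy": -0.06,"dz": 0.05,"twist": 0}]}}

```text
clock: 9.0
tool_pos: [0.5966, 0.074, 0.2028]
eef_rot: [3.138, -0.001, 1.558]
contact_force: [0.3, -0.3, -0.6]
width: 0.0007
grip_force: 0.2
```

Call:
{"api": "carry_out", "payload": {"moves": [{"gripper": 0,"dx": 0,"dy": -0.01,"dz": 0,"twist": 0},{"gripper": 0,"dx": 0,"dy": -0.02,"dz": 0,"twist": 0},{"gripper": 0,"dx": 0,"dy": -0.03,"dz": 0,"twist": 0},{"gripper": 0,"dx": 0,"dy": -0.04,"dz": 0,"twist": 0},{"gripper": 0,"dx": 0,"dy": -0.05,"dz": 0,"twist": 0},{"gripper": 0,"dx": 0,"dy": -0.06,"dz": 0,"twist": 0},{"gripper": 0,"dx": 0,"dy": -0.066,"dz": 0,"twist": 0},{"gripper": 0,"dx": 0,"dy": -0.066,"dz": 0,"twist": 0},{"gripper": 0,"dx": 0,"dy": -0.066,"dz": 0,"twist": 0}]}}

```text
clock: 9.75
tool_pos: [0.5307, 0.0744, 0.2015]
eef_rot: [3.14, -0.0, 1.557]
contact_force: [-0.2, -0.8, 0.5]
width: 0.0005
grip_force: 0.0
```

```bash
python3 - <<'E'
from h import *
o=get_obs();print(o['tool_pos'],o['contact_force'])
s=viewer.camera("scene");w=viewer.camera("wrist")
im=np.zeros((560,800,3),np.uint8)
im[:540,:400]=cv2.resize(s[195:330,265:365],None,fx=4,fy=4,interpolation=3); im[:400,400:]=w[60:460,120:520]
cv2.imwrite("pics/c3.png",im)
E
```

```text
[0.5307 0.0744 0.2015] [-0.1788 -0.7944  0.5425]
```

View pics/c3.png

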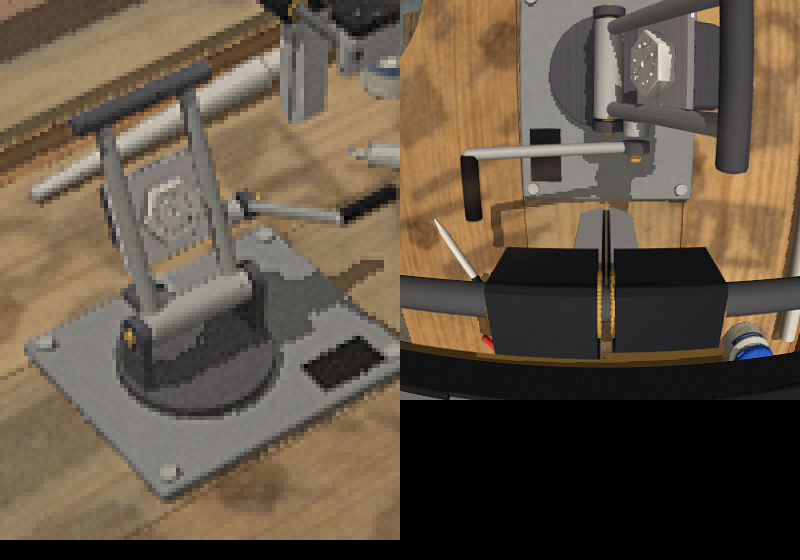

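Call:
{"api": "carry_out", "payload": {"moves": [{"gripper": 0,"dx": 0,"dy": 0,"dz": -0.04,"twist": 0},{"gripper": 0.6,"dx": 0,"dy": 0,"dz": -0.08,"twist": 0},{"gripper": 0.6,"dx": 0,"dy": 0,"dz": -0.1,"twist": 0},{"gripper": 0.6,"dx": 0.03,"dy": 0.02,"dz": -0.1,"twist": 0},{"gripper": 0.6,"dx": 0.06,"dy": 0.04,"dz": -0.1,"twist": 0},{"gripper": 0.6,"dx": 0.083,"dy": 0.057,"dz": -0.1,"twist": 0},{"gripper": 0.6,"dx": 0.083,"dy": 0.057,"dz": -0.1,"twist": 0},{"gripper": 0.6,"dx": 0.083,"dy": 0.057,"dz": -0.1,"twist": 0},{"gripper": 0.6,"dx": 0.083,"dy": 0.057,"dz": -0.1,"twist": 0},{"gripper": 0.6,"dx": 0.083,"dy": 0.057,"dz": -0.1,"twist": 0}]}}

```text
clock: 10.68
tool_pos: [0.5879, 0.1545, 0.3001]
eef_rot: [-3.141, 0.001, 1.555]
contact_force: [-0.1, -1.5, -0.1]
width: 0.0553
grip_force: 0.0
```

```bash
python3 - <<'E'
from h import *
o=get_obs();print(o['tool_pos'],o['eef_rot'],o['width']);w=viewer.camera("wrist")
for p in [(.589,.1571-.052,.2013),(.589,.1571,.2013),(.589,.1571+.052,.2013)]:
    p=wproj(np.array(p),o);print(p);cv2.drawMarker(w,tuple(p.round().astype(int).tolist()),(0,255,0),0,10)
# predicted foot, leg at 2.7, frame at .38
b=-.38-np.radians(10)+2.7
F=np.array([.534+.0185-.112*np.sin(b),.157-.08,.1084+.112*np.cos(b)]);p=wproj(F,o);print(F,p);cv2.drawMarker(w,tuple(p.round().astype(int).tolist()),(0,0,255),0,10)
s=viewer.camera("scene")
im=np.zeros((560,800,3),np.uint8)
q=proj("scene",F);cv2.circle(s,tuple(q.round().astype(int).tolist()),1,(0,0,255),-1)
im[:540,:400]=cv2.resize(s[195:330,265:365],None,fx=4,fy=4,interpolation=3); im[:400,400:]=w[60:460,120:520]
cv2.imwrite("pics/c4.png",im)
E
```

```text
[0.5879 0.1545 0.3001] [-3.141   0.0012  1.555 ] 0.05526541358232182
[330.9479 305.7119]
[330.0445 239.4691]
[328.9482 166.777 ]
[0.4585 0.077  0.0475] [221.6954 274.3036]
```

View pics/c4.png

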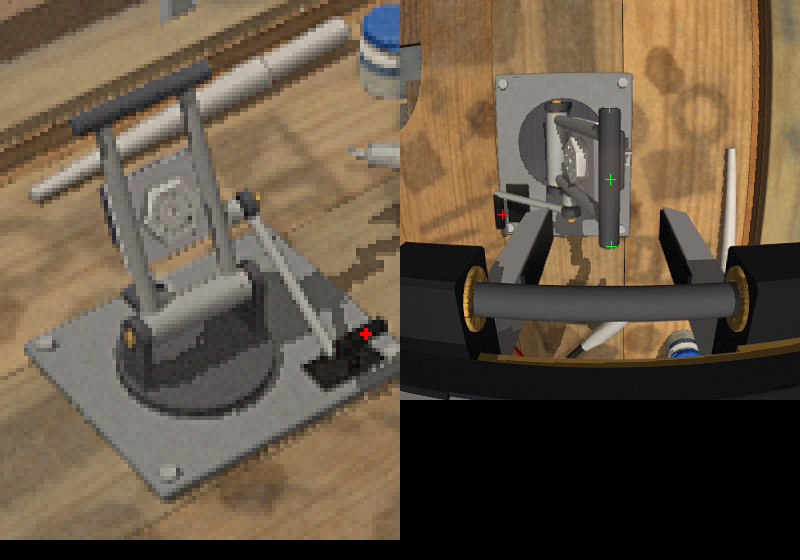

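Call:
{"api": "carry_out", "payload": {"moves": [{"gripper": 0.6,"dx": 0.002,"dy": 0.001,"dz": 0.035,"twist": 0},{"gripper": 0.6,"dx": 0.002,"dy": 0.001,"dz": 0.07,"twist": 0},{"gripper": 0.6,"dx": 0.002,"dy": 0.001,"dz": 0.099,"twist": 0},{"gripper": 0.6,"dx": 0.002,"dy": 0.001,"dz": 0.099,"twist": 0},{"gripper": 0.05,"dx": 0.002,"dy": 0.001,"dz": 0.099,"twist": 0},{"gripper": 0.05,"dx": 0.002,"dy": 0.001,"dz": 0.099,"twist": 0},{"gripper": 0.05,"dx": 0.002,"dy": 0.001,"dz": 0.099,"twist": 0},{"gripper": 0.05,"dx": 0.002,"dy": 0.001,"dz": 0.099,"twist": 0},{"gripper": 0.05,"dx": 0.002,"dy": 0.001,"dz": 0.099,"twist": 0},{"gripper": 0.05,"dx": 0.002,"dy": 0.001,"dz": 0.099,"twist": 0}]}}

```text
clock: 11.62
tool_pos: [0.5897, 0.1582, 0.2023]
eef_rot: [3.14, -0.0, 1.557]
contact_force: [-0.2, -0.7, -0.9]
width: 0.0196
grip_force: 0.0
```

Call:
{"api": "carry_out", "payload": {"moves": [{"gripper": 0.05,"dx": 0,"dy": 0,"dz": 0,"twist": 0},{"gripper": 0.05,"dx": 0,"dy": 0,"dz": 0,"twist": 0},{"gripper": 0.05,"dx": 0,"dy": 0,"dz": 0,"twist": 0},{"gripper": 0.05,"dx": 0,"dy": 0,"dz": 0,"twist": 0},{"gripper": 0.05,"dx": 0,"dy": 0,"dz": 0,"twist": 0}]}}

```text
clock: 12.03
tool_pos: [0.5901, 0.1582, 0.202]
eef_rot: [3.14, -0.0, 1.556]
contact_force: [2.4, -0.1, 5.1]
width: 0.0154
grip_force: 20.0
```

Call:
{"api": "carry_out", "payload": {"moves": [{"gripper": 0.05,"dx": 0,"dy": -0.0057,"dz": -0.0021,"twist": 0},{"gripper": 0.05,"dx": 0,"dy": -0.0113,"dz": -0.004,"twist": 0},{"gripper": 0.05,"dx": 0,"dy": -0.0171,"dz": -0.0056,"twist": 0},{"gripper": 0.05,"dx": 0,"dy": -0.0229,"dz": -0.0071,"twist": 0},{"gripper": 0.05,"dx": 0,"dy": -0.0332,"dz": -0.009,"twist": 0},{"gripper": 0.05,"dx": 0,"dy": -0.0436,"dz": -0.0102,"twist": 0.5},{"gripper": 0.05,"dx": 0,"dy": -0.0511,"dz": -0.0106,"twist": 1},{"gripper": 0.05,"dx": 0,"dy": -0.0556,"dz": -0.0107,"twist": 1},{"gripper": 0.05,"dx": 0,"dy": -0.0556,"dz": -0.0107,"twist": 1},{"gripper": 0.05,"dx": 0,"dy": -0.0556,"dz": -0.0107,"twist": 1}]}}

```text
clock: 12.87
tool_pos: [0.5333, 0.1594, 0.2124]
eef_rot: [3.142, -0.0, 1.54]
contact_force: [1.5, 0.4, 7.0]
width: 0.015
grip_force: 20.0
```

```bash
python3 - <<'E'
from h import *
o=get_obs();print(o['tool_pos'],o['eef_rot'],o['contact_force'],o['wrist_torque'],o['grip_force'],o['width'])
w=viewer.camera("wrist");s=viewer.camera("scene")
F=np.array([.534-.112*np.sin(2.7-np.radians(10)),.157-.08,.112+.112*np.cos(2.7-np.radians(10))]);print(F)
q=proj("scene",F);cv2.circle(s,tuple(q.round().astype(int).tolist()),1,(0,0,255),-1)
im=np.zeros((560,800,3),np.uint8)
im[:540,:400]=cv2.resize(s[195:330,265:365],None,fx=4,fy=4,interpolation=3); im[:400,400:]=w[60:460,120:520]
cv2.imwrite("pics/c5.png",im)
E
```

```text
[0.5333 0.1594 0.2124] [ 3.1416 -0.0004  1.5398] [1.543  0.4115 6.9503] [ 0.1772 -0.3842  0.0511] 20.00988095998764 0.01500999015801766
[0.4693 0.077  0.0206]
```

View pics/c5.png

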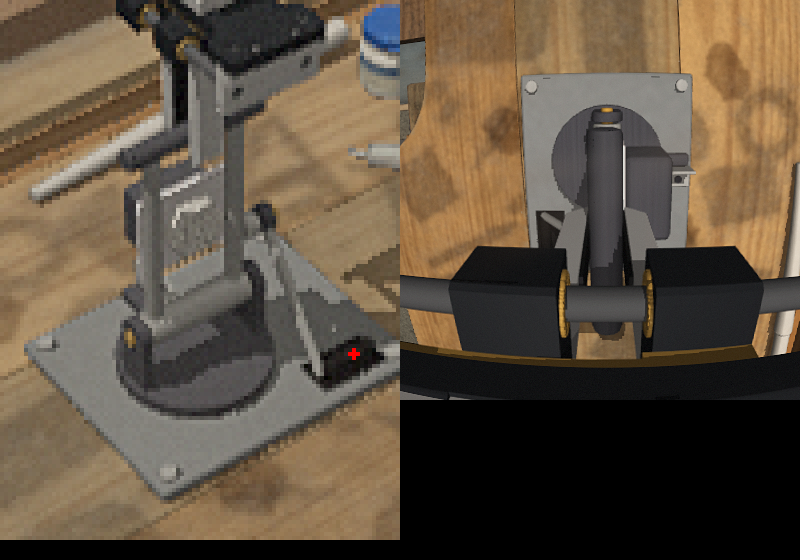

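Call:
{"api": "carry_out", "payload": {"moves": [{"gripper": 0.05,"dx": 0,"dy": 0,"dz": -0.0005,"twist": 0},{"gripper": 0.05,"dx": 0,"dy": 0,"dz": -0.001,"twist": 0},{"gripper": 0.05,"dx": 0,"dy": 0,"dz": -0.001,"twist": 0},{"gripper": 0.05,"dx": 0,"dy": 0,"dz": -0.001,"twist": 0},{"gripper": 0.05,"dx": 0,"dy": 0,"dz": -0.001,"twist": 0},{"gripper": 0.05,"dx": 0,"dy": 0,"dz": -0.001,"twist": 0}], "force": 30}}

```text
clock: 13.47
tool_pos: [0.5331, 0.1593, 0.2125]
eef_rot: [-3.14, -0.0, 1.54]
contact_force: [1.7, 3.4, -1.8]
width: 0.0151
grip_force: 30.0
```

```bash
python3 - <<'E'
from cell import get_obs,ctrl
o=get_obs();print(o['tool_pos'],o['eef_rot'],o['contact_force'],o['grip_force'])
print(ctrl.close_job())
E
```

```text
[0.53313079 0.15929886 0.21247441] [-3.14045918e+00 -4.12952185e-04  1.53955061e+00] [ 1.6846079   3.36189841 -1.76158783] 30.01001536846161
the job is handed in; nothing more can be done
None
```

I turned the frame clockwise until its lug met the stop bracket, flipped the leg down to its stop, brought the frame upright, and handed the job in at 13.5 s while still gripping the handle at 30 N; the jar, block and pliers were not touched.

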